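Assemble the pacifier drying tray: drip grid under, toothed rack over

TASK

Put the drying tray on the changing unit back together: first lay the drip grid flat in the empty bay of the tray and let go of it, then set the round rack on the toothed hub, turning it until its studs slip between the hub's teeth and it drops fully home, overlapping the edge of the grid. Let go of everything and leave the dish, jar, rattle and pacifier where they are.

Things in the scene. Friction and masses are not known exactly. Their poses are not given: they have to be found in the camera images.
- tray: Drying tray, dark grey plastic, fixed to the unit: 212 x 140 mm, 5 mm floor, walls 5 mm thick with tops 18 mm above the unit. Origin: centre of the underside. x runs along its length from the bay to the hub, y across, z up. The bay is a pocket 96 (x) by 130 mm (y) between the end wall and a ridge 8 mm high, 4 mm wide.
- bay (a point): Centre of the bay's floor, on the floor's upper face, 5 mm above the unit top and 53 mm from the tray's centre towards its -x; the tray's axes. Place of the drip grid.
- hub_top (a point): Centre of the top of the white toothed hub, 36 mm from the tray's centre towards +x, 23 mm above the unit top; the tray's axes, NOT those of the teeth. A star of six straight teeth 60 degrees apart, 72 mm over the tips, teeth 11 mm wide, 18 mm tall, core 32 mm diameter. Its angle differs each time and is not reported; it is stiff: light loads do not turn it.
- grid_grip (a point): Drip grid: loose grey slatted plate 90 (x) by 124 mm (y), 15 mm thick, about 150 g. A grip rib 12 mm thick (x), 60 mm long (y) stands on its centre, its top 55 mm above the underside. This point is inside the rib, 38 mm above the underside, over the centre; z up. Fits either way round; lying flat in the bay this point is 38 mm above point bay.
- rack_grip (a point): Loose round grey rack, about 200 g: a disc of 130 mm diameter, 6 mm thick, with a grip bar 60 mm long (x), 12 mm thick (y) on its centre, top 62 mm above the studs' feet, and four posts 24 mm tall at x +-46, y +-26 mm. This point is inside the bar, 42 mm above the studs' feet, 28 mm above the disc's underside; z up.
- rack_under (a point): Centre of the rack disc's underside; rack's axes. Six studs, 13 mm diameter, 14 mm long, hang from it on a circle of 30 mm radius, 60 degrees apart, one on +x. On top of the teeth this point is 14 mm above hub_top; fully home it is at hub_top. Studs have about 3 mm play between teeth: it drops in within about 5 degrees of the mesh angle, which repeats every 60.
- dish: Bystander: round white ceramic dish, 110 mm diameter, 35 mm high; origin at the centre of its underside.
- jar: Bystander: closed glass jar with a metal lid, 70 mm diameter, 100 mm high; origin at the centre of its underside.
- rattle: Bystander: yellow plastic rattle lying flat, about 150 mm long along its x, 60 mm wide, 28 mm high; origin under the middle of its length.
- pacifier: Bystander: silicone pacifier lying teat up, 44 x 30 mm, 34 mm high; origin at the centre of its underside.
There are look-alikes about, which are no part of the job. Leave any yellow look-alike of the part that bears grid_grip alone.

How it is judged:
By the outcome, as a careful person would: the job done as asked, in the order asked, and still so for the second after the job is handed in, with the robot touching nothing.
It also fails if it takes over 58 s, if anything falls off the work surface, if the arm or the gripper's body presses on something with over 40 N, if the wrist force passes 120 N, or if a joint passes its speed limit or range.

ROBOT

A 7-joint arm with a two-finger parallel gripper is mounted at the origin on the work surface. World frame = base frame: x ahead of the robot, y to its left, z up, the work surface at z = 0. Lengths are in mm, angles in rad, forces in N, time in s.
With the tool pointing down it reaches from about 400 to 875 mm from the base axis. Payload 4.4 kg.
Tool frame: the origin (TCP) lies at the very end of the fingers, on their centre line; the grasp point (between the pads) lies 19 mm behind it; z points along the fingers, y is the line along which they close (so a half turn about z gives the same grasp; the last joint's range is limited). The gripper opens to 85 mm and grips with 20 to 120 N. Pads are 22 mm wide; open, the fingers measure 114 mm over their backs; the gripper's body (76 mm by 85 mm) begins 54 mm behind the grasp point. The pads swing forward as they close: fully open they stand 13 mm farther back than shut.
Start: joints at [-1.324, 0.628, 0.038, 1.517, -0.027, 0.996, -0.02], TCP at [199.996, 618.482, 198.313] pointing down, gripper open.
Joint ranges: [-3.06, 3.06], [-0.37, 2.12], [-1.25, 1.32], [0.18, 2.47], [-1.1, 4.24], [0.23, 1.98], [-2.94, 2.94]. Speed limits (rad/s): [2.57, 2.57, 3.14, 3.14, 3.14, 3.14, 3.14].

INTERFACE

Orientations are given as [roll, pitch, yaw] about the fixed x, y, z axes, in that order (R = Rz(yaw) Ry(pitch) Rx(roll)).
In Python, from cell import ctrl gives the robot as it stands.
- The arm moves only by the tool step_arm, never from a script. Its argument "series" is a list that holds one entry, the list of rows, each a list of 7 numbers: the turn, a rotation vector about the tool's x, y, z as a fraction of full scale, then the shift along the tool's x, y, z as a fraction of full scale, then the closure, from 0 (fully open) to 1 (shut). In form: [[[ax, ay, az, tx, ty, tz, gripper], ...]]. A call has 1 to 12 rows; each row shifts and turns the commanded pose from where the row before left it, along the tool's axes as they then stand; what a row does not reach is not made up. Full scale, the value 1, is 150 mm for a shift and 45 degrees for a turn. A row lasts 1/10 s, in which the tool goes at most 50 mm and 8.59 degrees, less where a joint would pass 70% of its speed; a pose out of reach is approached as far as the arm can. A call with a number of a shift or a turn outside -1 to 1 is refused whole. A call with a gripper value outside its range is refused whole. The fingers move at their own pace and stop on an object; the grip force is fixed at half the most. Time passes only in rows, so rows that do not move let the fingers close. It gives the time, the measured TCP pose, the force, the opening and the grip force at its end, in the units of the state.
- ctrl.read_state(): the state, without advancing time (a new reading comes with each control period).
- ctrl.get_image(name): name is "scene" or "top" or "wrist"; returns a dict with "img" (384x512x3 uint8, red, green, blue), "fx", "fy", "cx", "cy" (pixels), "R" (3x3) and "t" (3): a world point X has camera coordinates R X + t. Camera axes: x right, y down, z forward; pixel columns grow to the right and rows downward; lengths in mm; the calibration is good to about 2 mm. A picture is of the moment at which its call begins. There is no depth.
- ctrl.finish_job(): hands the job in; it is judged then, once.
Trained networks look in a picture, given as the dict that the camera call returned (one of the last four; its "shot" number tells which), for a name from the list of things; names that differ only in an ending like _2 or _b are one class to them, and where a whole thing is asked for, a point or a joint stands for the part that bears it (a point fixed in the world has none). Each returns a list of dicts, best first, with "score" (0 to 1); they miss things now and then, are a little off and sometimes report something else, mostly with a low value. They report only what shows in the picture. A call takes as long as a camera call. They do not tell look-alikes from the thing itself.
- ctrl.recognise(picture, thing): "centre" ([column, row] in pixels, amid what is visible of it).
The state is a dict: "clock": time; "qpos": joint angles; "qd": joint speeds; "tau": joint torques, N m; "eef_pos": TCP position; "tool_rot": TCP orientation; "force": force on the tool from outside, world axes, zero at the start; "torque": the same for the moment, N m; "width": finger opening in mm; "gripper_force": force on a finger pad.
Only numpy, scipy, OpenCV 4.12 (cv2) and the standard library are available. Lean on these libraries where they do the work, as an engineer would, in place of code of your own. Each camera call takes 0.05 s, during which the arm holds its last target. There are 200 camera calls.

## Working session

There is one attempt and no reset: what is moved stays moved. The work goes in short steps, Python scripts to look and compute and a tool call to move; the robot and the scene stay as the last step left them, time stands still between calls to the robot, and variables do not carry over. Pictures are saved under pics/ and viewed, at most 10 in all, crops included, and the job is handed in when it is done.

Besides the shell and the picture viewer there is one more tool, called after "Call:" as name(argument=value, ...) on one line, values as JSON. step_arm: Moves the arm, as the interface text tells. Shift numbers are shares of 150 mm and turn numbers shares of 45 degrees, none past 1 either way. Its arguments: {"type":"object","properties":{"series":{"type":"array","items":{"type":"array","items":{"type":"array","items":{"type":"number","minimum":-1,"maximum":1}}}}},"required":["series"]}

```bash
ls; mkdir -p pics
cat > h.py <<'E'
import numpy as np, cv2, pickle
from cell import ctrl
def shot(n,fn=None):
    p=ctrl.get_image(n)
    if fn: cv2.imwrite('pics/'+fn,p['img'][:,:,::-1])
    return p
def ray(p,uv):
    d=np.array([(uv[0]-p['cx'])/p['fx'],(uv[1]-p['cy'])/p['fy'],1.])
    R=np.array(p['R']);t=np.array(p['t'])
    return -R.T@t, R.T@d
def onz(p,uv,z):
    c,d=ray(p,uv); return c+d*(z-c[2])/d[2]
def tri(obs):
    A=np.zeros((3,3));b=np.zeros(3)
    for p,uv in obs:
        c,d=ray(p,uv);d=d/np.linalg.norm(d);M=np.eye(3)-np.outer(d,d);A+=M;b+=M@c
    x=np.linalg.solve(A,b)
    res=[np.linalg.norm(proj(p,x)-uv) for p,uv in obs]
    return x,res
def proj(p,X):
    c=np.array(p['R'])@X+np.array(p['t']);return np.array([p['fx']*c[0]/c[2]+p['cx'],p['fy']*c[1]/c[2]+p['cy']])
E
python3 - <<'E'
from h import *
np.set_printoptions(precision=1,suppress=True)
T=[]
for n in['top','scene','wrist']:
    p=shot(n); T.append(p['img'])
    c,d=ray(p,(256,192));print(n,c,d/np.linalg.norm(d),p['fx'])
    for k in['tray','grid_grip','rack_grip','dish','jar','rattle','pacifier']:
        print(k,[(np.round(r['centre']),round(r['score'],2),onz(p,r['centre'],30)[:2]) for r in ctrl.recognise(p,k)])
    cv2.imwrite(f'pics/{n}0.png',p['img'][:,:,::-1])
s=ctrl.read_state();print(s['clock'],s['eef_pos'],s['tool_rot'],s['width'])
E
```

```text
pics
top [ 466.8   87.5 1418.7] [ 0.  0. -1.] 481.81035137114844
tray []
grid_grip [(array([191., 210.]), 0.74, array([473.8, 286.8])), (array([132., 146.]), 0.61, array([658.3, 459.4]))]
rack_grip [(array([390., 208.]), 0.89, array([ 483.7, -286.5]))]
dish [(array([197., 121.]), 0.75, array([732.9, 273.6]))]
jar [(array([286., 113.]), 0.94, array([757.9,  16.6])), (array([172., 270.]), 0.73, array([303.5, 338.3]))]
rattle [(array([391., 127.]), 0.74, array([ 718.6, -289.6])), (array([169., 268.]), 0.63, array([308.8, 347.3]))]
pacifier [(array([172., 268.]), 0.67, array([308.6, 339.8])), (array([388., 209.]), 0.51, array([ 480.5, -279.6]))]
scene [1317.4  499.4 1235.4] [-0.5 -0.3 -0.8] 478.04078055238074
tray [(array([234., 202.]), 0.69, array([587.7, -16.2])), (array([184., 149.]), 0.28, array([ 487.4, -283.1]))]
grid_grip [(array([335., 224.]), 0.87, array([501.8, 290.9])), (array([365., 298.]), 0.75, array([677.4, 463. ]))]
rack_grip [(array([184., 148.]), 0.59, array([ 483.1, -286.7]))]
dish [(array([294., 278.]), 0.85, array([725.2, 270.9]))]
jar [(array([210., 241.]), 0.72, array([745.8,   1.1])), (array([232., 201.]), 0.5, array([589.6, -23.9]))]
rattle [(array([137., 196.]), 0.84, array([ 727. , -290.1]))]
pacifier [(array([376., 194.]), 0.57, array([328.4, 353.8]))]
wrist [133.5 640.4 373.1] [ 0.3 -0.1 -1. ] 321.02317316019037
tray []
grid_grip []
rack_grip []
dish []
jar []
rattle []
pacifier [(array([ 76., 290.]), 0.59, array([276. , 364.1]))]
1.2 [200.  618.5 198.3] [ 3.1 -0.   2.8] 85.34881935399251
```

Run:
```python
import cv2
a=cv2.imread('pics/top0.png')[70:300,90:440];b=cv2.imread('pics/scene0.png')[110:330,100:420]
cv2.imwrite('pics/top0c.png',cv2.resize(a,None,fx=2.25,fy=2.25,interpolation=cv2.INTER_CUBIC))
cv2.imwrite('pics/scene0c.png',cv2.resize(b,None,fx=2.5,fy=2.5,interpolation=cv2.INTER_CUBIC))
```

```text
(no output)
```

View pics/top0c.png

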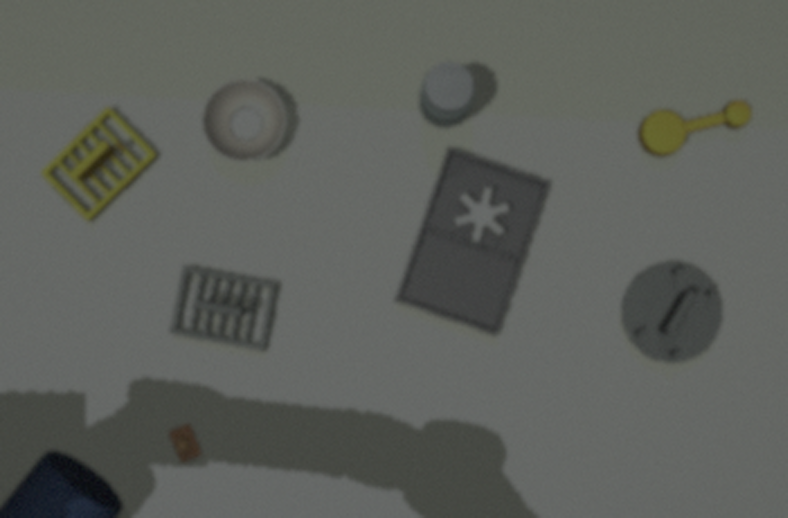

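View pics/scene0c.png

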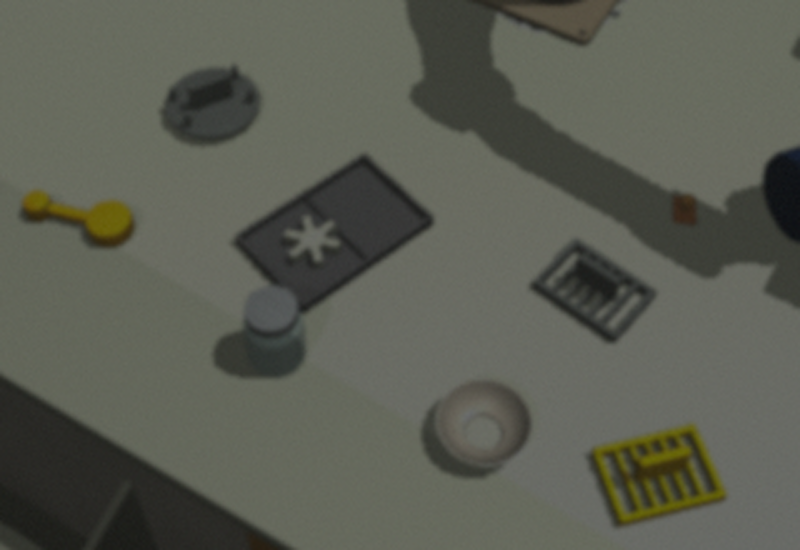

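Run:
```python
from h import *
np.set_printoptions(precision=1,suppress=True)
P=shot('top');S=shot('scene');W=shot('wrist')
f=lambda c:(np.array(c[0])/2.25+[90,70],np.array(c[1])/2.5+[100,110])
D={'tray':[((398,299),(433,221)),((498,332),(365,155)),((550,181),(235,241)),((451,149),(303,312))],
'grid':[((267,349),(575,240)),((173,332),(655,293)),((186,265),(613,341)),((280,282),(531,286))],
'hub':[((481,215),(312,239))],'rackdisc':[((672,311),(211,104))]}
for k,v in D.items():
    q=[]
    for c in v:
        a,b=f(c);x,r=tri([(P,a),(S,b)]);q.append(x);print(k,x,np.round(r,1))
    q=np.array(q);print('mean',q.mean(0),[np.linalg.norm(q[i]-q[i-1]) for i in range(len(q))])
    for i in range(len(q)):e=q[i]-q[i-1];print('  dir',np.degrees(np.arctan2(e[1],e[0])))
s=ctrl.read_state();R=cv2.Rodrigues
from scipy.spatial.transform import Rotation as Ro
Rt=Ro.from_euler('xyz',s['tool_rot']).as_matrix()
Rc=np.array(W['R']);c=-Rc.T@W['t']
print(s['tool_rot'],Rt,'cam in tool',Rt.T@(c-s['eef_pos']),'axis',Rt.T@Rc.T, s['clock'])
```

```text
tray [496.   70.4   3.3] [0.6 0.5]
tray [453.8 -59.2  12.6] [0.7 0.6]
tray [ 652.7 -129.2    1.7] [0.4 0.3]
tray [694.6   1.4  -3.2] [0.6 0.5]
mean [574.3 -29.2   3.6] [np.float64(210.34067217285263), np.float64(136.56943660603577), np.float64(211.16320673510486), np.float64(137.22301018106728)]
  dir 160.83943824594522
  dir -108.07139095353871
  dir -19.396665439417664
  dir 72.18927947548437
grid [429.8 240.7   5. ] [0.7 0.7]
grid [451.7 361.8   5.8] [0.3 0.3]
grid [539.4 346.2   3. ] [0.1 0.1]
grid [517.7 224.3  -0.5] [0.3 0.3]
mean [484.7 293.2   3.3] [np.float64(89.58334988600576), np.float64(123.05509468889716), np.float64(89.09625896288257), np.float64(123.83734068586988)]
  dir 169.43219229102738
  dir 79.75986060602769
  dir -10.09478134716407
  dir -100.07079301958868
hub [606.8 -39.1  15.7] [0.3 0.3]
mean [606.8 -39.1  15.7] [np.float64(0.0)]
  dir 0.0
rackdisc [ 483.5 -288.1   10.3] [0.2 0.2]
mean [ 483.5 -288.1   10.3] [np.float64(0.0)]
  dir 0.0
[ 3.1 -0.   2.8] [[-1.   0.3 -0. ]
 [ 0.3  1.   0. ]
 [ 0.   0.  -1. ]] cam in tool [  70.     0.4 -174.7] axis [[-0.  -1.  -0.3]
 [ 1.  -0.  -0. ]
 [ 0.  -0.3  1. ]] 1.35
```

Candidates for grid_grip: grey slatted plate at top (190,206) and scene (338,227); yellow look-alike at top (131,145) and scene (363,300), which I leave. There is one rack, at top (389,208), and the tray is centred at top (301,177). I choose the grey grid and will check it in a wrist close-up.

Call:
step_arm(series=[[[0,0,0.182,0,0,0,0],[0,0,0.182,0,0,0,0],[0,0,0.182,0,0,0,0],[0,0,0.182,0,0,0,0],[0,0,0.182,0,0,0,0],[0,0,0.182,0,0,0,0],[0,0,0.182,0,0,0,0],[0,0,0.182,0,0,0,0],[0,0,0.182,0,0,0,0],[0,0,0.182,0,0,0,0]]])

```text
clock: 2.35
eef_pos: [199.8, 618.6, 198.4]
tool_rot: [-3.141, -0.0, 1.394]
force: [-0.3, 0.1, -0.3]
width: 85.4
gripper_force: 0.0
```

Call:
step_arm(series=[[[0,0,0,-0.18,0.225,0.03,0],[0,0,0,-0.18,0.225,0.03,0],[0,0,0,-0.18,0.225,0.03,0],[0,0,0,-0.18,0.225,0.03,0],[0,0,0,-0.18,0.225,0.03,0],[0,0,0,-0.18,0.225,0.03,0],[0,0,0,-0.18,0.225,0.03,0],[0,0,0,-0.18,0.225,0.03,0],[0,0,0,-0.18,0.225,0.03,0],[0,0,0,-0.18,0.225,0.03,0],[0,0,0,0,0,0,0]]])

```text
clock: 3.45
eef_pos: [491.6, 287.4, 153.5]
tool_rot: [3.137, 0.003, 1.389]
force: [-0.8, -0.4, 0.7]
width: 85.2
gripper_force: 0.0
```

Run:
```python
from h import *
np.set_printoptions(precision=2,suppress=True)
W=shot('wrist','w1.png');pickle.dump(W,open('w1.pkl','wb'))
s=ctrl.read_state();print(s['clock'],s['eef_pos'],s['tool_rot'])
cv2.imwrite('pics/w1b.png',cv2.resize(W['img'][:,:,::-1],(768,576),interpolation=cv2.INTER_CUBIC))
```

```text
3.5 [489.01 291.11 153.39] [3.14 0.   1.39]
```

View pics/w1b.png

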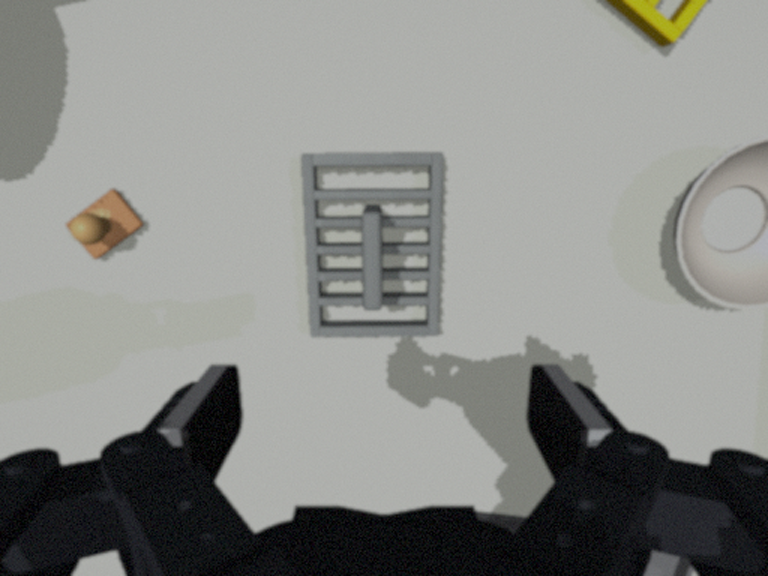

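The wrist picture shows the grey slatted grid centred at about (248,163) in original pixels, with its rib from (248,138) to (248,206). The yellow look-alike is at the top right and stays. I'll take a second view with a sideways baseline.

Call:
step_arm(series=[[[0,0,0,0,0.25,0,0],[0,0,0,0,0.25,0,0],[0,0,0,0,0.25,0,0],[0,0,0,0,0,0,0],[0,0,0,0,0,0,0]]])

```text
clock: 4.0
eef_pos: [596.6, 276.6, 152.8]
tool_rot: [-3.14, -0.0, 1.4]
force: [-1.4, 0.1, -0.8]
width: 85.6
gripper_force: 0.0
```

Run:
```python
from h import *
np.set_printoptions(precision=2,suppress=True)
W=shot('wrist');pickle.dump(W,open('w2.pkl','wb'))
s=ctrl.read_state();print(s['clock'],s['eef_pos'],s['tool_rot'])
A=pickle.load(open('w1.pkl','rb'))
a=A['img'][90:235,190:310];b=W['img'][90:235,30:210]
cc=np.hstack([a,b])[:,:,::-1]
cv2.imwrite('pics/w2c.png',cv2.resize(cc,None,fx=2.66,fy=2.66,interpolation=cv2.INTER_CUBIC))
```

```text
4.05 [595.64 277.14 152.82] [-3.14 -0.    1.4 ]
```

View pics/w2c.png

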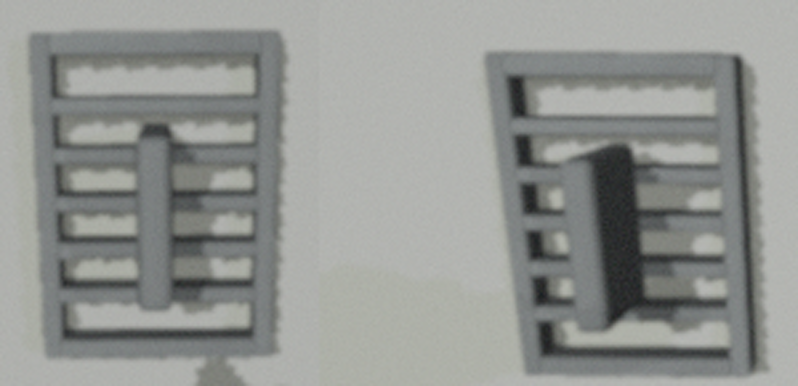

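Run:
```python
from h import *
np.set_printoptions(precision=1,suppress=True)
A=pickle.load(open('w1.pkl','rb'));B=pickle.load(open('w2.pkl','rb'))
L=lambda c:np.array(c)/2.66+[190,90]
M=lambda c:(np.array(c)-[319.2,0])/2.66+[30,90]
for n,l,m in[('plate',[(30,34),(278,33),(272,354),(47,355)],[(487,54),(736,56),(748,373),(527,373)]),('rib',[(139,137),(169,137),(169,309),(138,309)],[(563,160),(592,157),(608,328),(580,329)])]:
    q=[]
    for a,b in zip(l,m):
        x,r=tri([(A,L(a)),(B,M(b))]);q.append(x);print(n,x,np.round(r,1))
    q=np.array(q);print(q.mean(0),[np.linalg.norm(q[i]-q[i-1]) for i in range(4)],[np.degrees(np.arctan2(*(q[i]-q[i-1])[1::-1])) for i in range(4)])
```

```text
plate [452.2 363.2  11.1] [0.1 0.1]
plate [539.7 347.3   8.6] [0. 0.]
plate [518.4 228.7  16.6] [0.2 0.2]
plate [431.2 242.7  13.1] [0.1 0.1]
[485.4 295.5  12.3] [np.float64(122.30412651401046), np.float64(89.02544751124947), np.float64(120.75145800535302), np.float64(88.43023647123472)] [np.float64(80.12830795726587), np.float64(-10.306000736590315), np.float64(-100.17427154140655), np.float64(170.8596109176138)]
rib [485.7 324.6  50.7] [0. 0.]
rib [495.4 323.4  51.1] [0.7 0.7]
rib [484.6 265.7  50.8] [0.5 0.5]
rib [473.8 266.6  48.3] [0.2 0.2]
[484.9 295.1  50.2] [np.float64(59.2962343598028), np.float64(9.688135571151701), np.float64(58.723158898689945), np.float64(11.03079313349107)] [np.float64(78.4119310004795), np.float64(-7.014810659131207), np.float64(-100.59940491878497), np.float64(175.39619683520144)]
```

Call:
step_arm(series=[[[0,0,0,0,-0.187,0,0],[0,0,0,0,-0.187,0,0],[0,0,0,0,-0.187,0,0],[0,0,0,-0.01,-0.187,0,0],[0,0,0,0,0,0.2,0],[0,0,0,0,0,0.2,0],[0,0,0,0,0,0,0],[0,0,0,0,0,0,0]]])

```text
clock: 4.85
eef_pos: [485.3, 294.0, 93.7]
tool_rot: [-3.14, 0.0, 1.401]
force: [-0.6, -0.3, 1.0]
width: 85.2
gripper_force: 0.0
```

Down 70 mm to z≈24, then close.

Call:
step_arm(series=[[[0,0,0,0,0,0.2,0],[0,0,0,0,0,0.17,0],[0,0,0,0,0,0.1,0],[0,0,0,0,0,0,0],[0,0,0,0,0,0,1],[0,0,0,0,0,0,1],[0,0,0,0,0,0,1],[0,0,0,0,0,0,1],[0,0,0,0,0,0,1],[0,0,0,0,0,0,1]]])

```text
clock: 5.85
eef_pos: [486.6, 293.4, 23.0]
tool_rot: [3.141, -0.0, 1.399]
force: [0.2, 0.1, 0.6]
width: 0.5
gripper_force: 0.0
```

The fingers closed on nothing, so I'm looking.

Run:
```python
from h import *
np.set_printoptions(precision=2,suppress=True)
W=shot('wrist');S=shot('scene')
s=ctrl.read_state();print(s['clock'],s['eef_pos'],s['tool_rot'],s['width'])
a=W['img'][:,60:460];b=S['img'][165:285,265:415]
b=cv2.resize(b,(480,384),interpolation=cv2.INTER_CUBIC)
cv2.imwrite('pics/w3.png',cv2.resize(np.hstack([a,b])[:,:,::-1],(798,348)))
```

```text
5.95 [486.53 293.31  22.82] [-3.14 -0.    1.4 ] 0.1759203105784413
```

View pics/w3.png

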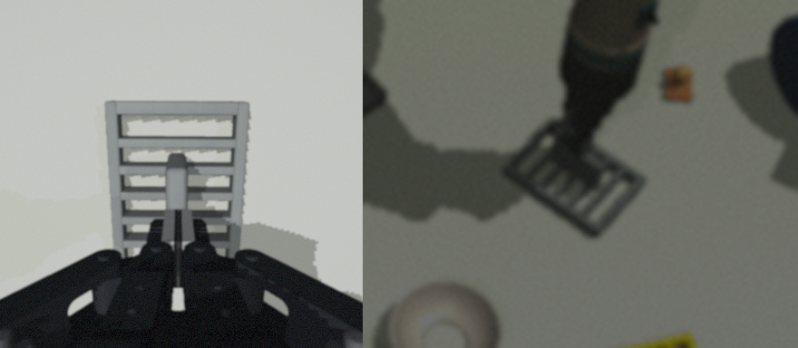

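Run:
```python
from h import *
np.set_printoptions(precision=1,suppress=True)
W=shot('wrist');S=shot('scene');T=shot('top')
s=ctrl.read_state();e=np.array(s['eef_pos']);pickle.dump((W,S,T),open('w3.pkl','wb'))
f=lambda uv:np.array([uv[0]*880/798*1.0+60,uv[1]*384/348]) 
for z in(0,15,55):
  print(z,'tcp-col wrist',proj(W,[e[0],e[1],z]),'scene',proj(S,[e[0],e[1],z]),'top',proj(T,[e[0],e[1],z]))
print('grid far corners z15',onz(W,f((106,101)),13),onz(W,f((250,101)),13))
print('rib +y end top z',onz(W,f((177,165)),52), onz(W,f((177,155)),52))
print('bright hole',f((178,298)), onz(W,f((178,298)),0))
g=lambda uv:np.array([(uv[0]-363)/435*150+265,uv[1]/348*120+165])
for c in[(504,175),(553,120),(645,182),(596,237)]:print('scene corner',onz(S,g(c),10))
c,_=ray(W,(0,0));print('cam',c)
```

```text
0 tcp-col wrist [257.7 211.7] scene [336.5 226.7] top [190.5 205.9]
15 tcp-col wrist [257.9 219.9] scene [337.2 224. ] top [189.8 205.9]
55 tcp-col wrist [258.4 249.3] scene [339.  216.6] top [187.7 205.7]
grid far corners z15 [452.8 363.9  13. ] [540.1 348.7  13. ]
rib +y end top z [490.6 326.   52. ] [491.5 331.2  52. ]
bright hole [256.3 328.8] [470.1 204.7   0. ]
scene corner [525.2 232.3  10. ]
scene corner [433.  245.6  10. ]
scene corner [455.8 364.4  10. ]
scene corner [544.5 348.1  10. ]
cam [497.2 361.9 197.6]
```

Run:
```python
from h import *
W,S,T=pickle.load(open('w3.pkl','rb'))
a=cv2.resize(W['img'][150:350,180:335],None,fx=3,fy=3,interpolation=cv2.INTER_CUBIC)
b=cv2.resize(S['img'][185:265,305:365],(330,440),interpolation=cv2.INTER_CUBIC);b=np.vstack([b,np.zeros((160,330,3),np.uint8)])
o=np.hstack([a,b])[:,:,::-1].astype(float)
cv2.imwrite('pics/w4.png',np.clip(255*(o/255)**.6,0,255).astype(np.uint8))
```

```text
(no output)
```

View pics/w4.png

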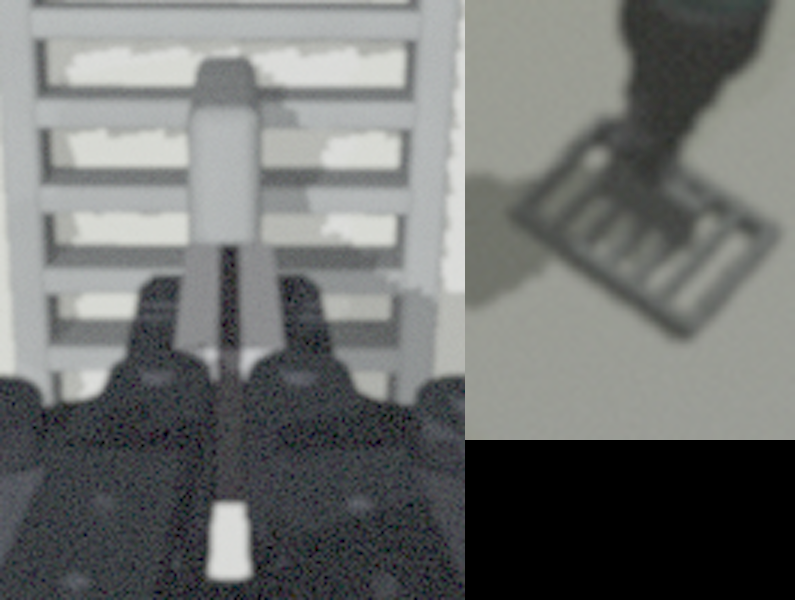

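Run:
```python
from h import *
from scipy.spatial.transform import Rotation as Ro
W,S,T=pickle.load(open('w3.pkl','rb'));A=pickle.load(open('w1.pkl','rb'))
e=np.array([486.5,293.3,22.8]);Rt=Ro.from_euler('xyz',[np.pi,0,1.4]).as_matrix()
e1=np.array([489,291.1,153.4]);R1=Ro.from_euler('xyz',[np.pi,0,1.39]).as_matrix()
for d in(0,15,25,30,35,40,45):
  print(d,[np.round(proj(W,e+Rt@[x,0,-d]),0) for x in(11,0,-11)],[np.round(proj(A,e1+R1@[x,y,-d]),0) for x in(11,-11) for y in(-42.5,42.5)])
print('shift rib top',[np.round(proj(W,[485.2,295.2,z]),0) for z in(15,50,55)])
```

```text
0 [array([258., 207.]), array([258., 225.]), array([258., 242.])] [array([178., 202.]), array([327., 201.]), array([180., 237.]), array([325., 237.])]
15 [array([258., 216.]), array([258., 235.]), array([258., 254.])] [array([171., 210.]), array([333., 210.]), array([174., 249.]), array([330., 248.])]
25 [array([258., 223.]), array([258., 243.]), array([258., 262.])] [array([166., 217.]), array([338., 217.]), array([170., 257.]), array([335., 257.])]
30 [array([258., 226.]), array([258., 247.]), array([258., 267.])] [array([164., 221.]), array([340., 220.]), array([167., 262.]), array([337., 261.])]
35 [array([258., 230.]), array([258., 252.]), array([258., 272.])] [array([161., 225.]), array([343., 224.]), array([164., 267.]), array([340., 266.])]
40 [array([259., 235.]), array([259., 257.]), array([259., 278.])] [array([157., 229.]), array([346., 228.]), array([162., 272.]), array([342., 272.])]
45 [array([259., 239.]), array([259., 262.]), array([259., 284.])] [array([154., 233.]), array([349., 233.]), array([158., 278.]), array([345., 277.])]
shift rib top [array([255., 217.]), array([255., 242.]), array([255., 246.])]
```

The close-up shows the finger ends sitting over the rib's top, not beside it. Both wrist views (pad spacing open, tip row shut) put the real finger ends about 36 mm behind the reported TCP. I'll open and go about 35 mm lower, watching force.

Call:
step_arm(series=[[[0,0,0,0,0,0,0],[0,0,0,0,0,0,0],[0,0,0,0,0,0,0],[0,0,0,0,0,0,0],[0,0,0,0,0,0,0],[0,0,0,0,0,0.08,0],[0,0,0,0,0,0.07,0],[0,0,0,0,0,0,0]]])

```text
clock: 6.9
eef_pos: [485.0, 292.6, -1.7]
tool_rot: [-3.139, 0.002, 1.399]
force: [-1.1, 0.0, 0.6]
width: 85.7
gripper_force: 0.0
```

Call:
step_arm(series=[[[0,0,0,0,0,0.07,0],[0,0,0,0,0,0,0],[0,0,0,0,0,0,1],[0,0,0,0,0,0,1],[0,0,0,0,0,0,1],[0,0,0,0,0,0,1],[0,0,0,0,0,0,1],[0,0,0,0,0,0,1]]])

```text
clock: 7.7
eef_pos: [486.8, 293.5, -9.8]
tool_rot: [3.141, -0.0, 1.399]
force: [0.1, -0.2, 2.2]
width: 11.0
gripper_force: 58.9
```

Gripped: width is 11 mm at 59 N. I'll lift it and carry it high to a spot where the wrist camera sees the tray.

Call:
step_arm(series=[[[0,0,0,0,0,-0.1,1],[0,0,0,0,0,-0.25,1],[0,0,0,0,0,-0.3,1],[0,0,0,0,0,-0.3,1],[0,0,0,0,0,-0.3,1],[0,0,0,0,0,-0.3,1],[0,0,0,0,0,-0.1,1],[0,0,0.098,0,0,0,1],[0,0,0.098,0,0,0,1],[0,0,0,0,0,0,1]]])

```text
clock: 8.7
eef_pos: [486.1, 293.1, 238.1]
tool_rot: [3.142, -0.0, 1.245]
force: [-0.3, 0.3, -1.2]
width: 11.3
gripper_force: 58.6
```

Call:
step_arm(series=[[[0,0,0,-0.15,0.05,0,1],[0,0,0,-0.258,0.09,0,1],[0,0,0,-0.258,0.09,0,1],[0,0,0,-0.258,0.09,0,1],[0,0,0,-0.258,0.09,0,1],[0,0,0,-0.258,0.09,0,1],[0,0,0,-0.258,0.09,0,1],[0,0,0,-0.258,0.09,0,1],[0,0,0,-0.258,0.09,0,1],[0,0,0,-0.258,0.09,0,1],[0,0,0,-0.108,0.05,0,1],[0,0,0,0,0,0,1]]])

```text
clock: 9.9
eef_pos: [491.6, -120.9, 237.9]
tool_rot: [3.14, 0.002, 1.241]
force: [-0.0, -0.4, -1.2]
width: 11.2
gripper_force: 58.6
```

Call:
step_arm(series=[[[0,0,0,0,0,0,1],[0,0,0,0,0,0,1]]])

```text
clock: 10.1
eef_pos: [492.0, -115.3, 237.2]
tool_rot: [-3.141, -0.001, 1.248]
force: [0.2, 0.6, -1.0]
width: 11.1
gripper_force: 58.6
```

Run:
```python
from h import *
W=shot('wrist');s=ctrl.read_state();pickle.dump((W,s),open('t1.pkl','wb'));print(s['clock'],s['eef_pos'],s['tool_rot'],s['width'])
```

```text
10.15 [ 492.10317582 -115.24400487  237.19204088] [-3.14078968e+00 -7.81037039e-04  1.24845687e+00] 11.41275604826071
```

Call:
step_arm(series=[[[0,0,0,0,0.2,0,1],[0,0,0,0,0.3,0,1],[0,0,0,0,0.2,0,1],[0,0,0,0,0,0,1],[0,0,0,0,0,0,1],[0,0,0,0,0,0,1]]])

```text
clock: 10.75
eef_pos: [590.5, -149.4, 237.1]
tool_rot: [-3.14, -0.0, 1.246]
force: [0.5, -0.2, -1.3]
width: 11.0
gripper_force: 59.0
```

Run:
```python
from h import *
W=shot('wrist');s=ctrl.read_state();pickle.dump((W,s),open('t2.pkl','wb'));print(s['clock'],s['eef_pos'],s['tool_rot'],s['width'])
A,_=pickle.load(open('t1.pkl','rb'))
o=np.vstack([A['img'][:256],W['img'][:256]])[:,:,::-1]
cv2.imwrite('pics/t12.png',cv2.resize(o,(600,600),interpolation=cv2.INTER_CUBIC))
```

```text
10.8 [ 590.5721596  -149.53938689  237.30162867] [-3.14036045e+00 -5.03296272e-04  1.24619837e+00] 11.038217224097837
```

View pics/t12.png

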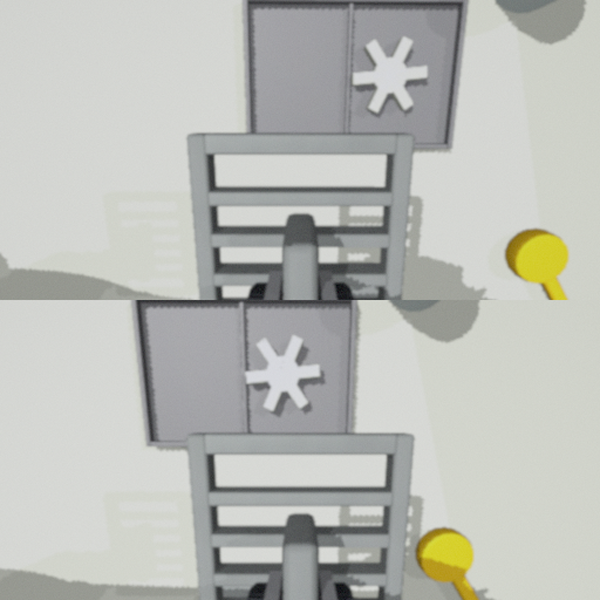

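The two wrist views show the empty bay on the left, the ridge, and the white star hub at (333,64) in view 1 and (242,62) in view 2, in original pixels. I'll fit the tray and hub models to both views.

```bash
cat > fit.py <<'E'
from h import *
from scipy.optimize import minimize
from scipy.ndimage import map_coordinates
np.set_printoptions(precision=2,suppress=True)
V=[pickle.load(open(f't{i}.pkl','rb'))[0] for i in(1,2)]
G=[cv2.GaussianBlur(cv2.cvtColor(p['img'],cv2.COLOR_RGB2GRAY).astype(float),(0,0),1.) for p in V]
def pv(p,X):
    c=X@np.array(p['R']).T+np.array(p['t']);return np.c_[p['fx']*c[:,0]/c[:,2]+p['cx'],p['fy']*c[:,1]/c[:,2]+p['cy']]
def edges(poly,n=60,off=2.):   # contrast outside-inside along a closed polygon (ccw)
    a=[];b=[]
    for i in range(len(poly)):
        P,Q=poly[i-1],poly[i];d=(Q-P)/np.linalg.norm(Q-P);nrm=np.array([d[1],-d[0]])
        s=P+np.linspace(.03,.97,n)[:,None]*(Q-P);a.append(s+off*nrm);b.append(s-off*nrm)
    return np.vstack(a),np.vstack(b)
def cost(v,poly,z,sgn,rowmax,n,off=1.5):
    x,y,th=v[:3];z=v[3] if len(v)>3 else z
    R=np.array([[np.cos(th),-np.sin(th)],[np.sin(th),np.cos(th)]]);o,i=edges(poly,n,off);s=0;k=0
    for p,g in zip(V,G):
        uo=pv(p,np.c_[o@R.T+[x,y],np.full(len(o),z)]);ui=pv(p,np.c_[i@R.T+[x,y],np.full(len(i),z)])
        ok=(uo[:,1]<rowmax)&(ui[:,1]<rowmax)&(uo[:,1]>2)&(ui[:,1]>2)&(uo[:,0]>2)&(uo[:,0]<509)
        f=lambda u:map_coordinates(g,[u[ok,1],u[ok,0]],order=1)
        s+=np.sum(np.clip(sgn*(f(uo)-f(ui)),-60,60));k+=ok.sum()
    return -s/k
rect=np.array([[-106,-70],[106,-70],[106,70],[-106,70]],float)
def starpoly():
    r0,R,w=16.,36.,5.5;P=[]
    for k in range(6):
        a=k*np.pi/3;u=np.array([np.cos(a),np.sin(a)]);v=np.array([-u[1],u[0]])
        b=np.sqrt(r0**2-w**2)
        P+=[b*u-w*v,R*u-w*v,R*u+w*v,b*u+w*v]
    return np.array(P)
def best(x0s,*a):
    r=[minimize(cost,x0,args=a,method='Nelder-Mead',options=dict(initial_simplex=np.array([x0]+[np.array(x0)+d for d in np.diag([4,4,.04,6][:len(x0)])]),xatol=.01,fatol=1e-4)) for x0 in x0s]
    return min(r,key=lambda q:q.fun)
if __name__=='__main__':
    T=best([(574+d,-29+e,-.325) for d in(-4,0,4) for e in(-4,0,4)],rect,18,1,110,80)
    print('tray',T.x[:2],np.degrees(T.x[2]),T.fun)
    T4=best([(*T.x,18),(*T.x,10)],rect,18,1,110,80);print('tray free z',T4.x[:2],np.degrees(T4.x[2]),T4.x[3],T4.fun)
    x,y,t=T.x;u=np.array([np.cos(t),np.sin(t)])
    print('bay',T.x[:2]-53*u,'hub',T.x[:2]+36*u)
    h=T.x[:2]+36*u
    S=best([(*h,np.radians(a)) for a in range(0,60,6)],starpoly(),23,-1,125,8)
    print('star',S.x[:2],np.degrees(S.x[2])%60,S.fun)
    S4=best([(*S.x,23),(*S.x,15)],starpoly(),23,-1,125,8);print('star free z',S4.x[:2],np.degrees(S4.x[2])%60,S4.x[3],S4.fun)
E
python3 fit.py
```

```text
tray [576.02 -33.89] -19.05346250414701 -33.70261862531644
tray free z [576.03 -29.73] -19.16595350265867 9.534329033158716 -45.76150866563836
bay [525.92 -16.59] hub [610.05 -45.65]
star [608.01 -38.24] 46.65094151504162 -47.12409457923652
star free z [608.14 -38.16] 46.66767842848497 21.841000326286917 -47.23195694650597
```

Run:
```python
from fit import *
t=np.radians(-19.1);u=np.array([np.cos(t),np.sin(t)]);v=np.array([-u[1],u[0]])
c=np.array([608.05,-38.2])-36*u
def prof(k,name,P,Q,nrm,z):
    p,g=V[k],G[k];off=np.arange(-9,10)
    s=np.linspace(.1,.9,60)[:,None]*(np.array(Q)-P)+P
    out=[]
    for o in off:
        q=s+o*np.array(nrm);X=np.c_[(q[:,:1]*u+q[:,1:]*v)+c,np.full(len(q),z)];w=pv(p,X)
        ok=(w[:,1]>1)&(w[:,1]<108)&(w[:,0]>1)&(w[:,0]<510)
        out.append(np.mean(map_coordinates(g,[w[ok,1],w[ok,0]],order=1)) if ok.sum()>5 else np.nan)
    print(k+1,name,z,np.round(out).astype(int) if not np.isnan(out).any() else np.round(out))
for k in(0,1):
  for z in(18,):
    prof(k,'outer -x',(-106,-70),(-106,70),(-1,0),z)
    prof(k,'outer +x',(106,-70),(106,70),(1,0),z)
    prof(k,'outer -y',(-106,-70),(106,-70),(0,-1),z)
    prof(k,'outer +y',(-106,70),(106,70),(0,1),z)
  prof(k,'ridge c',(-3,-65),(-3,65),(1,0),13)
```

```text
1 outer -x 18 [112 103 100 106 121 140 155 166 177 189 199 205 207 208 208 209 209 210
 211]
1 outer +x 18 [101  90  90 102 119 135 148 160 175 190 201 208 211 211 211 211 211 211
 211]
1 outer -y 18 [nan nan nan nan nan nan nan nan nan nan nan nan nan nan nan nan nan nan
 nan]
1 outer +y 18 [84. 75. 74. 86. nan nan nan nan nan nan nan nan nan nan nan nan nan nan
 nan]
1 ridge c 13 [154 152 150 148 144 140 137 138 141 141 138 136 137 143 151 155 157 157
 156]
2 outer -x 18 [ 71  69  80 102 127 147 162 174 186 197 204 209 211 212 213 214 214 214
 214]
2 outer +x 18 [147 142 135 130 133 140 147 150 150 153 161 173 187 199 207 212 213 214
 214]
2 outer -y 18 [nan nan nan nan nan nan nan nan nan nan nan nan nan nan nan nan nan nan
 nan]
2 outer +y 18 [86. 74. 68. nan nan nan nan nan nan nan nan nan nan nan nan nan nan nan
 nan]
2 ridge c 13 [165 164 163 162 160 158 157 156 155 151 144 133 127 129 139 151 160 165
 166]
```

Run:
```python
from fit import *
c=np.array([608.05,-38.2])
t=np.radians(-19.1);u=np.array([np.cos(t),np.sin(t)]);v=np.array([-u[1],u[0]])
def edge(k,xt,z,rng=12):
    p,g=V[k],G[k];pts=[]
    for r in range(8,105,3):
        # column of the nominal line at this row
        ys=np.linspace(-75,75,301);X=np.c_[c+xt*u+ys[:,None]*v,np.full(301,z)];w=pv(p,X)
        j=np.argmin(abs(w[:,1]-r))
        if abs(w[j,1]-r)>1: continue
        c0=w[j,0];cols=np.arange(c0-rng,c0+rng,.25);d=np.gradient(map_coordinates(g,[np.full(len(cols),r),cols],order=1))
        d=np.abs(d);m=d.argmax();pts.append((cols[m],r))
    pts=np.array(pts)
    f=np.polyfit(pts[:,1],pts[:,0],1)
    for _ in range(3):
        res=pts[:,0]-np.polyval(f,pts[:,1]);ok=abs(res)<max(1.,1.5*np.median(abs(res)));f=np.polyfit(pts[ok,1],pts[ok,0],1)
    rr=np.array([10.,100.]);return np.c_[np.polyval(f,rr),rr],ok.sum(),len(pts)
for nm,xt in(('-x',-142),('+x',70)):
    for k in(0,1):
        e,n,m=edge(k,xt,14)
        for z in(0,10,18):
            W=[onz(V[k],q,z)[:2]-c for q in e];d=W[0]-W[1];mid=(W[0]+W[1])/2
            print(nm,k+1,z,'x off from hub',round(mid@u,1),'ymid',round(mid@v,1),'ang',round(np.degrees(np.arctan2(d[1],d[0]))-90,2),n,m,e.round(1).tolist() if z==0 else '')
# corners via row scan : -y wall lower edge: view1 col 420..378/1.172 ; view2 left
for k,cols in((0,range(352,384,4)),(1,range(130,160,4))):
    for cc in list(cols)[::2]:
        rows=np.arange(100,135,.25);y=map_coordinates(G[k],[rows,np.full(len(rows),cc)],order=1);d=np.gradient(y);m=d.argmax()
        print('-y',k+1,cc,rows[m],[np.round((onz(V[k],(cc,rows[m]),z)[:2]-c)@v,1) for z in(0,10,18)],np.round(d[m],1))
```

```text
-x 1 0 x off from hub -139.7 ymid 8.9 ang -19.03 33 33 [[210.5, 10.0], [212.9, 100.0]]
-x 1 10 x off from hub -138.4 ymid 7.7 ang -19.03 33 33 
-x 1 18 x off from hub -137.4 ymid 6.7 ang -19.03 33 33 
-x 2 0 x off from hub -143.4 ymid 8.0 ang -18.82 33 33 [[116.4, 10.0], [125.7, 100.0]]
-x 2 10 x off from hub -139.5 ymid 6.8 ang -18.82 33 33 
-x 2 18 x off from hub -136.4 ymid 5.8 ang -18.82 33 33 
+x 1 0 x off from hub 71.4 ymid 11.0 ang -18.78 31 33 [[393.9, 10.0], [384.2, 100.0]]
+x 1 10 x off from hub 67.6 ymid 9.7 ang -18.78 31 33 
+x 1 18 x off from hub 64.5 ymid 8.7 ang -18.78 31 33 
+x 2 0 x off from hub 74.9 ymid 9.8 ang -18.73 32 33 [[306.3, 10.0], [302.7, 100.0]]
+x 2 10 x off from hub 73.5 ymid 8.5 ang -18.73 32 33 
+x 2 18 x off from hub 72.4 ymid 7.5 ang -18.73 32 33 
-y 1 352 130.5 [np.float64(-76.2), np.float64(-75.4), np.float64(-74.7)] 2.5
-y 1 360 129.25 [np.float64(-74.6), np.float64(-73.8), np.float64(-73.1)] 4.5
-y 1 368 129.5 [np.float64(-74.8), np.float64(-74.0), np.float64(-73.3)] 4.5
-y 1 376 128.5 [np.float64(-73.4), np.float64(-72.7), np.float64(-72.0)] 3.8
-y 2 130 120.25 [np.float64(-66.2), np.float64(-65.6), np.float64(-65.1)] 6.7
-y 2 138 127.25 [np.float64(-74.7), np.float64(-73.9), np.float64(-73.3)] 4.1
-y 2 146 127.25 [np.float64(-74.6), np.float64(-73.8), np.float64(-73.2)] 4.4
-y 2 154 127.25 [np.float64(-74.5), np.float64(-73.7), np.float64(-73.1)] 4.8
```

Fits agree: hub centre (608.0, -38.2), teeth at 46.7° (mod 60), tray x axis at -18.9°. The wall inner edges match, so the bay is at (524, -10). I'll move above it and down part way.

Call:
step_arm(series=[[[0,0,0,0.183,-0.18,0,1],[0,0,0,0.183,-0.18,0,1],[0,0,0,0.183,-0.18,0,1],[0,0,0,0.183,-0.18,0,1],[0,0,0.006,0,0,0.25,1],[0,0,0,0,0,0.25,1],[0,0,0,0,0,0.25,1],[0,0,0,0,0,0.25,1],[0,0,0,0,0,0.22,1],[0,0,0,0,0,0,1],[0,0,0,0,0,0,1]]])

```text
clock: 11.9
eef_pos: [524.2, -12.0, 55.0]
tool_rot: [-3.141, 0.0, 1.241]
force: [-0.2, 0.3, -0.7]
width: 11.2
gripper_force: 59.0
```

Run:
```python
from h import *
a=[]
for i in range(4):
    W=shot('top');s=ctrl.read_state();a.append(np.r_[s['eef_pos'],s['tool_rot']])
print(np.round(np.mean(a,0),2),s['clock'])
```

```text
[525.67 -12.06  56.17   3.14  -0.     1.24] 12.1
```

Call:
step_arm(series=[[[0,0,0,0.004,-0.014,0.15,1],[0,0,0,0,0,0.12,1],[0,0,0,0,0,0.04,1],[0,0,0,0,0,0.02,1],[0,0,0,0,0,0.02,1],[0,0,0,0,0,0.01,1],[0,0,0,0,0,0,1]]])

```text
clock: 12.8
eef_pos: [522.9, -10.7, 0.7]
tool_rot: [3.141, -0.0, 1.241]
force: [-0.2, -0.3, -0.9]
width: 11.0
gripper_force: 59.1
```

Call:
step_arm(series=[[[0,0,0,0,0,0.02,1],[0,0,0,0,0,0.015,1],[0,0,0,0,0,0,1]]])

```text
clock: 13.1
eef_pos: [522.8, -10.7, -4.9]
tool_rot: [3.141, -0.0, 1.241]
force: [-0.4, 1.4, 0.4]
width: 11.3
gripper_force: 59.3
```

Call:
step_arm(series=[[[0,0,0,0,0,0,0],[0,0,0,0,0,0,0],[0,0,0,0,0,0,0],[0,0,0,0,0,0,0],[0,0,0,0,0,0,0],[0,0,0,0,0,-0.1,0],[0,0,0,0,0,-0.25,0],[0,0,0,0,0,-0.3,0],[0,0,0,0,0,-0.3,0],[0,0,0,0,0,-0.25,0],[0,0,0,0,0,-0.1,0]]])

```text
clock: 14.2
eef_pos: [524.5, -11.1, 193.7]
tool_rot: [3.136, -0.002, 1.241]
force: [1.0, 0.1, -1.0]
width: 85.4
gripper_force: 0.0
```

Run:
```python
from h import *
W=shot('wrist');s=ctrl.read_state();pickle.dump((W,s),open('g.pkl','wb'))
```

Call:
step_arm(series=[[[0,0,-0.183,0,0,0,0],[0,0,-0.183,0,0,0,0],[0,0,-0.183,0,0,0,0],[0,0,-0.183,0,0,0,0],[0,0,-0.183,0,0,0,0],[0,0,-0.183,0,0,0,0],[0,0,-0.183,0,0,0,0],[0,0,-0.183,0,0,0,0],[0,0,-0.183,0,0,0,0],[0,0,0,0,0,0,0]]])

```text
clock: 15.25
eef_pos: [522.0, -10.8, 189.4]
tool_rot: [-3.141, -0.001, 2.535]
force: [-0.7, -0.2, 0.5]
width: 85.6
gripper_force: 0.0
```

Call:
step_arm(series=[[[0,0,0,-0.119,-0.286,0.07,0],[0,0,0,-0.119,-0.286,0.07,0],[0,0,0,-0.119,-0.286,0.07,0],[0,0,0,-0.119,-0.286,0.07,0],[0,0,0,-0.119,-0.286,0.07,0],[0,0,0,-0.119,-0.286,0.07,0],[0,0,0,-0.119,-0.286,0.07,0],[0,0,0,0,0,0,0],[0,0,0,0,0,0,0],[0,0,0,0,0,0,0]]])

```text
clock: 16.25
eef_pos: [454.3, -327.0, 116.2]
tool_rot: [3.14, -0.001, 2.534]
force: [0.8, 0.5, 0.3]
width: 85.7
gripper_force: 0.0
```

Run:
```python
from h import *
W=shot('wrist');s=ctrl.read_state();pickle.dump((W,s),open('r1.pkl','wb'));print(s['clock'],np.round(s['eef_pos'],1),np.round(s['tool_rot'],3))
```

```text
16.3 [ 454.6 -326.7  116.5] [ 3.141e+00 -1.000e-03  2.536e+00]
```

Call:
step_arm(series=[[[0,0,0,0,0.2,0,0],[0,0,0,0,0.267,0,0],[0,0,0,0,0.2,0,0],[0,0,0,0,0,0,0],[0,0,0,0,0,0,0],[0,0,0,0,0,0,0]]])

```text
clock: 16.9
eef_pos: [510.5, -246.7, 116.7]
tool_rot: [-3.141, 0.0, 2.534]
force: [-0.4, -0.0, -1.0]
width: 85.0
gripper_force: 0.0
```

Run:
```python
from h import *
W=shot('wrist');s=ctrl.read_state();pickle.dump((W,s),open('r2.pkl','wb'));print(s['clock'],np.round(s['eef_pos'],1),np.round(s['tool_rot'],3))
A,_=pickle.load(open('r1.pkl','rb'));g,_=pickle.load(open('g.pkl','rb'))
o=np.vstack([np.hstack([A['img'][:256],W['img'][:256]]),np.hstack([g['img'][:256],0*g['img'][:256]])])[:,:,::-1]
cv2.imwrite('pics/r12.png',cv2.resize(o,(800,400),interpolation=cv2.INTER_AREA))
```

```text
16.95 [ 510.3 -247.2  116.7] [-3.141  0.     2.533]
```

View pics/r12.png

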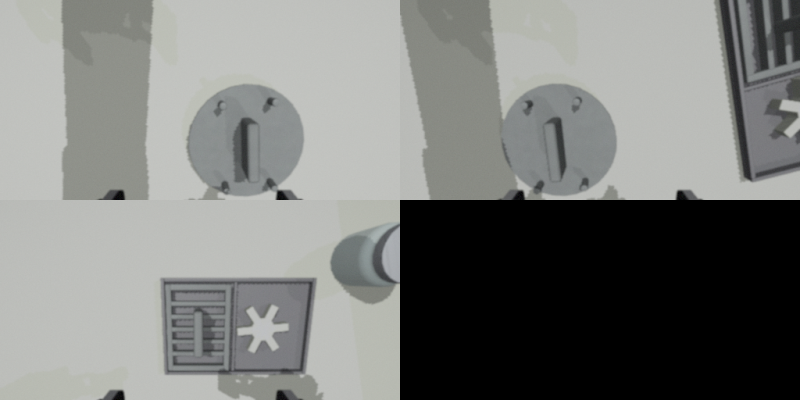

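The grid lies flat in the bay (bottom-left view). The rack is seen whole: disc centres at about (314,179) and (204,178), original pixels, with the bar at (323,195) and (198,196). I'll fit the disc and bar.

Run:
```python
import fit
from fit import *
D=[pickle.load(open(f'r{i}.pkl','rb')) for i in(1,2)]
fit.V[:]=[d[0] for d in D];fit.G[:]=[cv2.GaussianBlur(cv2.cvtColor(p['img'],cv2.COLOR_RGB2GRAY).astype(float),(0,0),.8) for p in fit.V]
a=np.linspace(0,2*np.pi,61)[:-1];circ=65*np.c_[np.cos(a),np.sin(a)]
f=lambda x0,z:minimize(lambda q:cost([q[0],q[1],0,z if len(q)<3 else q[2]],circ,z,1,235,2),x0,method='Nelder-Mead',options=dict(initial_simplex=np.array([x0]+[np.array(x0)+d for d in np.diag([4,4,6][:len(x0)])])))
C=f((483,-288),20);print('disc z20',C.x,C.fun);C3=f((*C.x,15),20);print('disc free',C3.x,C3.fun)
bar=np.array([[-30,-6],[30,-6],[30,6],[-30,6]],float)
B=best([(*(C.x+[i,j]),np.radians(t)) for t in(-44,-39,-35,-31) for i in(-4,0,4) for j in(-4,0,4)],bar,62,-1,245,25,2.)
print('bar z62',B.x[:2],np.degrees(B.x[2]),B.fun)
B4=best([(*B.x,z) for z in(50,58,62)],bar,62,-1,245,25,2.);print('bar free',B4.x[:2],np.degrees(B4.x[2]),B4.x[3],B4.fun)
# posts: darkest/bright blobs -> manual px check
o=[]
for k,(p,s) in enumerate(D):
    c=pv(p,np.array([[*B4.x[:2],B4.x[3]]]))[0];print('bar px',c)
    x0,y0=int(c[0])-75,int(c[1])-85;o.append(cv2.resize(p['img'][y0:y0+140,x0:x0+150],(395,369),interpolation=cv2.INTER_CUBIC)); 
    for m in(bar,):
        R=np.array([[np.cos(B4.x[2]),-np.sin(B4.x[2])],[np.sin(B4.x[2]),np.cos(B4.x[2])]])
        w=(pv(p,np.c_[m@R.T+B4.x[:2],np.full(4,B4.x[3])])-[x0,y0])*2.635
        im=np.ascontiguousarray(o[k]);cv2.polylines(im,[np.round(w).astype(int)],True,(255,0,0),1)
    Rt=R; ps=np.array([[46,26],[46,-26],[-46,26],[-46,-26]])
    w=(pv(p,np.c_[ps@R.T+B4.x[:2],np.full(4,42.)])-[x0,y0])*2.635
    for q in w: cv2.circle(im,tuple(np.round(q).astype(int)),3,(0,255,0),1)
    o[k]=im
cv2.imwrite('pics/rf.png',np.hstack(o)[:,:,::-1])
```

```text
disc z20 [ 482.87 -285.16] -34.26446547617205
disc free [ 483.07 -285.04   17.75] -36.122828622283954
bar z62 [ 484.87 -284.16] -29.879419104618805 -16.32593055719445
bar free [ 483.07 -284.17] -30.880992343446476 69.29664780674267 -17.63771175029599
bar px [327.55 200.55]
bar px [192.33 199.94]
```

View pics/rf.png

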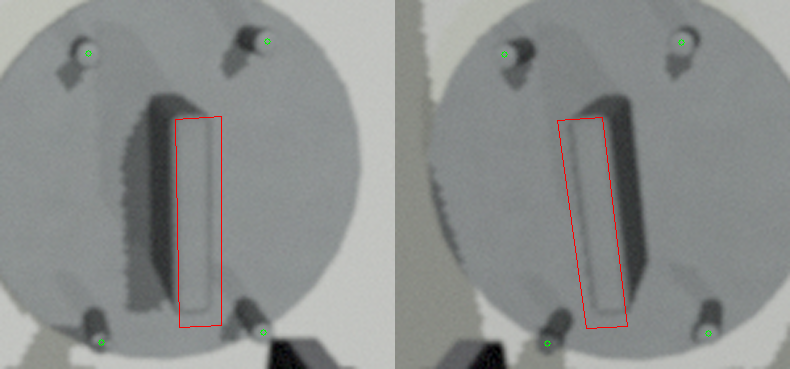

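The overlay fits: bar and posts lie on the model, with the rack centre at (483,-285) and its x axis at -30.9°. I'll grasp it.

Call:
step_arm(series=[[[0,0,-0.088,0,0,0,0],[0,0,0,0.027,-0.16,0,0],[0,0,0,0,-0.15,0,0],[0,0,0,0,0,0.2,0],[0,0,0,0,0,0.2,0],[0,0,0,0,0,0.1,0],[0,0,0,0,0,0,0],[0,0,0,0,0,0,0]]])

```text
clock: 17.75
eef_pos: [483.2, -285.3, 41.8]
tool_rot: [-3.141, 0.0, 2.602]
force: [-0.1, 0.9, 1.1]
width: 85.5
gripper_force: 0.0
```

Call:
step_arm(series=[[[0,0,0,0,0,0.2,0],[0,0,0,0,0,0.1,0],[0,0,0,0,0,0.045,0],[0,0,0,0,0,0,0],[0,0,0,0,0,0,1],[0,0,0,0,0,0,1],[0,0,0,0,0,0,1],[0,0,0,0,0,0,1],[0,0,0,0,0,0,1],[0,0,0,0,0,0,1]]])

```text
clock: 18.75
eef_pos: [483.8, -284.4, -9.9]
tool_rot: [3.142, 0.0, 2.603]
force: [-1.0, 0.5, 2.7]
width: 11.6
gripper_force: 58.8
```

Call:
step_arm(series=[[[0,0,0,0,0,-0.1,1],[0,0,0,0,0,-0.25,1],[0,0,0,0,0,-0.3,1],[0,0,0,0,0,-0.3,1],[0,0,0.138,0,0,-0.1,1],[0,0,0.138,0,0,0,1],[0,0,0,0,0,0,1]]])

```text
clock: 19.45
eef_pos: [483.8, -284.2, 148.7]
tool_rot: [3.141, 0.001, 2.386]
force: [-0.3, 0.3, -1.7]
width: 11.6
gripper_force: 58.5
```

Call:
step_arm(series=[[[0,0,0,0.075,0.252,0,1],[0,0,0,0.075,0.252,0,1],[0,0,0,0.075,0.252,0,1],[0,0,0,0.075,0.252,0,1],[0,0,0,0.075,0.252,0,1],[0,0,0,0.075,0.252,0,1],[0,0,0,0.075,0.252,0,1],[0,0,0,0,0,0.25,1],[0,0,0,0,0,0.2,1],[0,0,0,0,0,0.1,1],[0,0,0,0,0,0,1],[0,0,0,0,0,0,1]]])

```text
clock: 20.65
eef_pos: [608.0, -38.3, 65.4]
tool_rot: [3.141, 0.001, 2.387]
force: [1.2, -0.7, -1.4]
width: 11.0
gripper_force: 58.8
```

Run:
```python
from h import *
a=[]
for i in range(4):
    W=shot('top');s=ctrl.read_state();a.append(np.r_[s['eef_pos'],s['tool_rot']])
m=np.mean(a,0);print(np.round(m,2),np.degrees(s['tool_rot'][2]),s['clock'],s['width'])
y=s['tool_rot'][2];d=np.array([608.0,-38.2])-m[:2]
print('tx,ty mm',d@[np.cos(y),np.sin(y)],d@[np.sin(y),-np.cos(y)])
```

```text
[608.75 -38.14  66.28   3.14   0.     2.39] 136.7330112976449 20.85 11.3939979111002
tx,ty mm 0.5018805887839511 -0.558892946520593
```

Aligned within 1 mm and on the mesh angle. I'll go down to just above the teeth (eef 13 is stud-on-tooth, about -1 is home).

Call:
step_arm(series=[[[0,0,0,0.003,-0.003,0.15,1],[0,0,0,0,0,0.12,1],[0,0,0,0,0,0.05,1],[0,0,0,0,0,0.02,1],[0,0,0,0,0,0.02,1],[0,0,0,0,0,0,1]]])

```text
clock: 21.45
eef_pos: [607.4, -37.8, 11.3]
tool_rot: [3.141, 0.001, 2.387]
force: [-0.4, 0.4, -2.2]
width: 11.3
gripper_force: 59.0
```

Call:
step_arm(series=[[[0,0,0,0,0,0.02,1],[0,0,0,0,0,0.02,1],[0,0,0,0,0,0,1]]])

```text
clock: 21.75
eef_pos: [606.7, -37.7, 4.5]
tool_rot: [-3.141, -0.0, 2.387]
force: [-0.5, -0.5, -1.6]
width: 11.3
gripper_force: 59.0
```

Call:
step_arm(series=[[[0,0,0,0,0,0.02,1],[0,0,0,0,0,0.01,1],[0,0,0,0,0,0,1]]])

```text
clock: 22.05
eef_pos: [606.7, -37.7, -0.0]
tool_rot: [-3.141, -0.0, 2.387]
force: [0.4, 0.5, -1.6]
width: 11.8
gripper_force: 59.0
```

Call:
step_arm(series=[[[0,0,0,0,0,0.01,1],[0,0,0,0,0,0.005,1],[0,0,0,0,0,0,1]]])

```text
clock: 22.35
eef_pos: [607.1, -37.7, -0.9]
tool_rot: [3.141, 0.0, 2.386]
force: [-2.8, 1.6, 5.6]
width: 11.5
gripper_force: 60.2
```

Contact came at the expected home height. I'll release, retract, and look.

Call:
step_arm(series=[[[0,0,0,0,0,0,0],[0,0,0,0,0,0,0],[0,0,0,0,0,0,0],[0,0,0,0,0,0,0],[0,0,0,0,0,0,0],[0,0,0,0,0,-0.1,0],[0,0,0,0,0,-0.25,0],[0,0,0,0,0,-0.3,0],[0,0,0,0,0,-0.3,0],[0,0,0,0,0,-0.2,0],[0,0,0,0,0,0,0]]])

```text
clock: 23.45
eef_pos: [610.6, -38.2, 176.8]
tool_rot: [3.134, 0.008, 2.386]
force: [0.4, -0.7, -0.1]
width: 85.6
gripper_force: 0.0
```

Call:
step_arm(series=[[[0,0,0,-0.1,-0.2,0,0],[0,0,0,-0.1,-0.2,0,0],[0,0,0,0,0,0,0],[0,0,0,0,0,0,0],[0,0,0,0,0,0,0]]])

```text
clock: 23.95
eef_pos: [587.8, -100.5, 170.4]
tool_rot: [3.141, -0.001, 2.388]
force: [0.1, 0.1, 0.4]
width: 85.9
gripper_force: 0.0
```

Run:
```python
from h import *
import fit
from fit import *
W=shot('wrist');S=shot('scene');s=ctrl.read_state();print(s['clock'],s['eef_pos'],s['width'])
o=np.vstack([cv2.resize(W['img'][:260],(800,406)),cv2.resize(S['img'][150:260,150:350],(347,191),interpolation=cv2.INTER_CUBIC)[:, :].repeat(1,0) if 0 else np.hstack([cv2.resize(S['img'][160:250,170:350],(388,194),interpolation=cv2.INTER_CUBIC),np.zeros((194,412,3),np.uint8)])])
cv2.imwrite('pics/f.png',o[:,:,::-1])
fit.V[:]=[W];fit.G[:]=[cv2.GaussianBlur(cv2.cvtColor(W['img'],cv2.COLOR_RGB2GRAY).astype(float),(0,0),.8)]
for z in(29,43):print('posts z',z)
```

```text
24.05 [ 587.94 -100.35  170.36] 85.06244607371949
posts z 29
posts z 43
```

View pics/f.png

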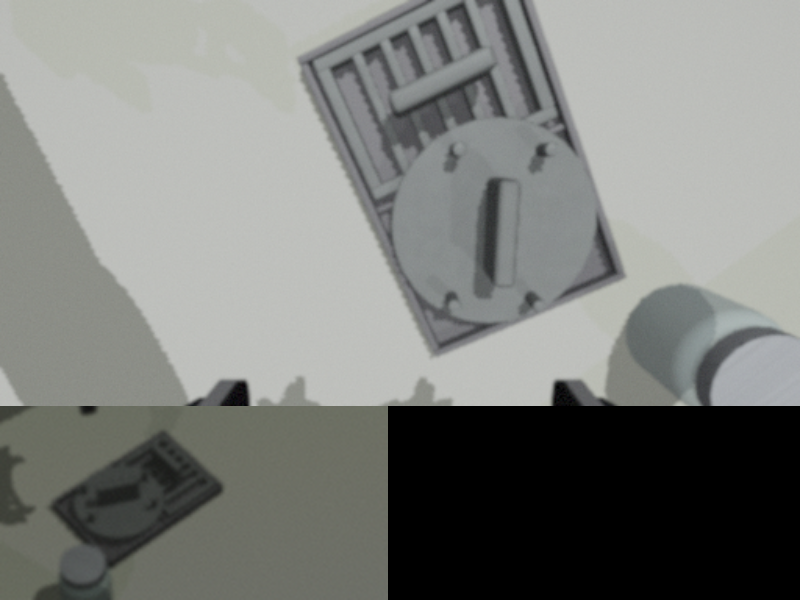

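The picture shows the grid flat in the bay. The rack, with its disc at (495,220), sits level on the hub and overlaps the grid edge, and the jar is untouched. The home height was confirmed by contact, so I'm handing it in.

```bash
python3 -c "
from cell import ctrl
print(ctrl.finish_job())"
```

```text
the job is handed in; nothing more can be done
None
```

The drip grid lies flat in the bay and the round rack sits fully home on the hub, overlapping the grid's edge; both are released, the dish, jar, rattle and pacifier were left alone, and the job was handed in at about 24 s.

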